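# Bring the leg's pencil cross under the drill and cam-lock the sled, keeping hold

## Robot

A 6-joint arm with a two-finger parallel gripper is mounted at the origin on the work surface; the furniture and walls round the work are solid. World frame = base frame: x ahead of the robot, y to its left, z up, the work surface at z = 0. Lengths are in mm, angles in degrees, forces in N, time in s.
With the tool pointing down it reaches from about 300 to 850 mm from the base axis. Payload 4.2 kg.
Tool frame: the origin (TCP) lies at the very end of the fingers, on their centre line; the grasp point (between the pads) lies 19 mm behind it (env.grip_depth is the distance from the TCP to the grasp point, in mm); y points along the fingers, z is the direction in which the jaws open and shut, and the axes are right-handed (so a half turn about y gives the same grasp; the last joint's range is limited). The gripper opens to 91 mm and grips with 3 to 60 N. Pads are 32 mm wide; open, the fingers measure 118 mm over their backs; the gripper's body (76 mm by 178 mm) begins 60 mm behind the grasp point.
Start: joints at [-75.057, 18.312, 89.639, -0, 72.044, -1.146], TCP at [159.349, -552.495, 213.976] pointing down, gripper open.
Joint ranges: [-177.97, 177.97], [-48.28, 115.42], [12.27, 149.76], [-77.06, 257.06], [2.81, 150.46], [-146.56, 146.56]. Speed limits (degrees/s): [147.25, 147.25, 180, 180, 180, 180].

## Interface

Orientations are given as [roll, pitch, yaw] about the fixed x, y, z axes, in that order (R = Rz(yaw) Ry(pitch) Rx(roll)).
In Python, from workcell import state, imaging, job, env gives the robot as it stands.
- The arm moves only by the shell command python3 -m pendant 'ROWS' [FORCE]. ROWS is JSON, a list of rows, each an object with "delta_pos": the shift along the tool's x, y, z in cm, a list of three; "twist": the turn, a rotation vector about the tool's x, y, z in degrees, a list of three; "grip": the opening in per cent of the stroke, from 0 (shut) to 100 (fully open). In form: [{"delta_pos": [tx, ty, tz], "twist": [wx, wy, wz], "grip": grip}, ...]. A call has exactly 5 rows; each row is the pose to reach, as a shift and turn from the pose commanded when the call began, along the tool's axes at that moment; what a row does not reach only later rows make up. A row lasts 1/10 s, in which the tool goes at most 50 mm and 8.59 degrees, less where a joint would pass 70% of its speed; a pose out of reach is approached as far as the arm can. A call with a gripper value outside its range is refused whole. The fingers move at their own pace and stop on an object; FORCE is the grip in N (left out, the last holds). Time passes only in rows, so rows that repeat a pose let the fingers close, or fill a call up. It gives the time, the measured TCP pose, the force and the opening at its end, in the units of the state.
- state(): the state, without advancing time (a new reading comes with each control period).
- imaging.grab_frame(name): name is "scene" or "top" or "wrist"; returns (picture, depth): 480x640x3 uint8, red, green, blue; 480x640 float32, mm along the optical axis (not along the pixel's ray), 0 where there is no reading.
- imaging.camera_info(name): a dict with "fx", "fy", "cx", "cy" (pixels), "k1" (the pictures are not rectified: a ray, as slopes to the right and down, at radius r is drawn at 1 + k1 r^2 times it, then the intrinsics apply), "R" (3x3) and "t" (3): a world point X has camera coordinates R X + t. Camera axes: x right, y down, z forward; pixel columns grow to the right and rows downward; lengths in mm; the calibration is good to about 2 mm. A picture is of the moment at which its call begins: read the wrist's pose just before it. camera_info takes no time and is no camera call; for the wrist camera it gives the pose at the moment of the call.
- job.job_done(): hands the job in, once; it reports no verdict.
The state is a dict: "time_s": time; "qpos": joint angles; "qvel": joint speeds; "effort": joint torques, N m; "ee_pos": TCP position; "ee_rot": TCP orientation; "force": force on the tool from outside, world axes, zero at the start; "torque": the same for the moment, N m; "gripper_width": finger opening in mm.
Only numpy, scipy, OpenCV 4.12 (cv2) and the standard library are available. Lean on these libraries where they do the work, as an engineer would, in place of code of your own. Each camera call takes 0.05 s, during which the arm holds its last target.

## Task

A turned table leg is strapped on the spring-returned sled of the boring station. Take the black grip of the sled's upright cam lever, slide the sled along until the pencil cross on the leg lies right under the point of the drill bit, and, holding it there against the spring, swing the lever down towards the robot to its stop so that the sled is locked. Finish still gripping the lever, ready for drilling: do not let go, and leave the other things on the bench where they are.

Things in the scene. Friction and masses are not known exactly. Their poses are not given: they have to be found in the camera images.
- station: The fixed boring station, a dark steel bed 150 x 420 mm and 12 mm thick with grey end blocks, two steel guide rods and an aluminium rear beam. Origin: middle of the bed at table height. Its y axis is the sliding direction of the sled (level), its -x side faces the robot, z is up. It stands at a different place and yaw each time.
- sled (a joint): Slide of the aluminium sled (78 x 230 mm, about 1 kg with leg and lever) along the station's +y, in m: 0 = home, at the -y end, where a gas strut pushes it with 3 N (4.6 N at the far end); 0.16 = far end. Not held or locked, it runs back home. It carries the leg and the cam lever.
- cam_lever (a joint): Lever hinge about station y on the sled's front, 75 mm above the table, in rad: 0 = open, leaning 29 degrees from upright towards the robot; 1.15 = closed, down at its stop, pointing at the robot, 5 degrees below level. In the last 0.45 rad the cam presses the bed's lock bar and brakes the sled; closed, it locks it. Stays where left; takes about 2 N at the grip, 5 N at the end.
- lever_grip (a point): Centre of the lever's black round cross grip, 90 mm from the pivot: a cylinder 26 mm in diameter, 36 mm long along station y, flat ends free for a finger each; height 154 mm open, 68 mm closed. A steel arm 14 mm wide leads from its middle to the pivot. Gripped by its two ends it can turn between the fingers, so the hand need not tilt.
- lever_pivot (a point): Pivot axis of the cam lever, in the middle of its width; moves with the sled.
- leg_mark (a point): Centre of the dark pencil cross (lines 2.5 mm wide, 34 mm across and 26 mm along the leg) on the top face of the leg's square end, 103 mm above the table. The leg is 38 mm square there, of light wood, 270 mm long, fixed on the sled along station y. The cross lies 130 mm from the lever's middle on the -y side.
- bit_tip (a point): Point of the 8 mm drill bit, 6 mm above the leg's top face; the spindle does not move. It stands exactly over the line along which the cross travels.
- boring_head: The fixed boring head on the rear beam: grey foot and steel column 60 mm behind the bit, round grey motor housing (52 mm diameter) above the chuck, its top 326 mm above the table. Origin: below the bit's point, 45 mm above the table. Where along the beam it stands differs each time.
- mug: White mug, 92 x 127 mm, 95 mm high, a bystander. Origin: centre of its underside.
- screw_cup: Tin cup of screws, 73 mm wide, 62 mm high, a bystander. Origin: centre of its underside.
- push_handle: Black moulded push handle (a bar on two legs), 38 x 118 mm, 69 mm high, a bystander. Origin: centre of its underside.
- block_pale: Pale wood block 55 x 78 x 46 mm, a bystander. Origin: centre of its underside.

How it is judged:
By the outcome, as a careful person would: the job done as asked, in the order asked, and still so for the second after the job is handed in, while the arm keeps its last pose, push and grip.
It also fails if it takes over 38 s, if anything falls off the work surface, if the arm or the gripper's body presses on something with over 40 N, if the wrist force passes 120 N, or if a joint passes its speed limit or range.

## Working session

There is one attempt and no reset: what is moved stays moved. The work goes in short steps, Python scripts to look and compute and a shell command to move; the robot and the scene stay as the last step left them, time stands still between calls to the robot, and variables do not carry over. Pictures are saved under pics/ and viewed, and the job is handed in when it is done.

```bash
ls; mkdir -p pics; python3 - <<'E'
from workcell import state, imaging, job, env
import cv2,numpy as np
s=state(); print(s)
for n in("scene","top"):
    p,d=imaging.grab_frame(n); np.savez(f'{n}0.npz',p=p,d=d)
    cv2.imwrite(f'pics/{n}0.png',p[:,:,::-1]); print(n,imaging.camera_info(n))
print(env.grip_depth)
E
```

```text
pics
{'time_s': 0.0, 'qpos': array([-7.50550114e+01,  1.83510289e+01,  8.97067036e+01, -1.51301516e-03,
        7.20433244e+01, -1.14523032e+00]), 'qvel': array([ 0.02828685,  0.03602109, -0.06877644,  0.05199588,  0.06732009,
        0.04164775]), 'effort': array([ 3.91758018e-03, -4.12450361e+01, -2.31973958e+01,  7.30143813e-02,
        4.58788988e-02, -1.44098408e-04]), 'ee_pos': array([ 159.23011364, -551.98563046,  213.12440097]), 'ee_rot': array([-9.01010655e+01,  5.81590259e-04, -1.63909314e+02]), 'force': array([-0.66537406,  0.20033531, -0.05593466]), 'torque': array([ 0.01593929, -0.02227699,  0.01258359]), 'gripper_width': 91.19000351863076}
scene {'fx': 623.838477800087, 'fy': 623.838477800087, 'cx': 312.4353175493506, 'cy': 235.0364318409544, 'k1': 0.029626254797948223, 'R': array([[-0.88478005, -0.46567436, -0.01765383],
       [-0.35185148,  0.69239693, -0.62991033],
       [ 0.30555655, -0.55112057, -0.7764672 ]]), 't': array([ 474.07795897,  307.18963841, 1100.68733499])}
top {'fx': 490.26018016205427, 'fy': 490.26018016205427, 'cx': 324.3699858915579, 'cy': 245.5460656155147, 'k1': -0.11596979533626481, 'R': array([[-0.03027114, -0.99951242, -0.00765375],
       [-0.99414587,  0.03090141, -0.10353306],
       [ 0.10371909,  0.00447488, -0.99459656]]), 't': array([ -67.99063462,  588.79510715, 1009.31742459])}
18.8
```

View pics/scene0.png

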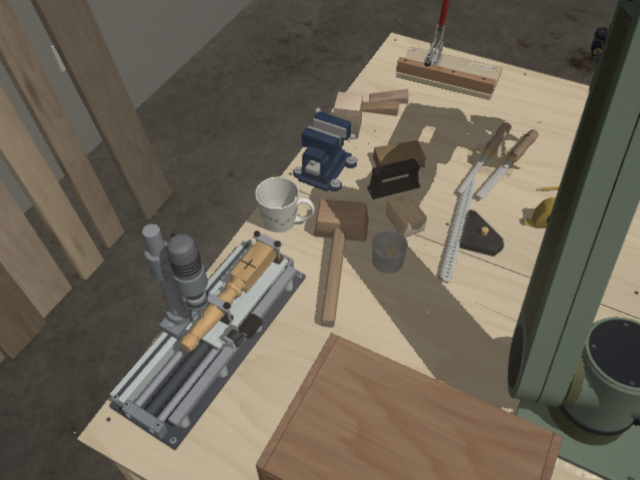

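View pics/top0.png

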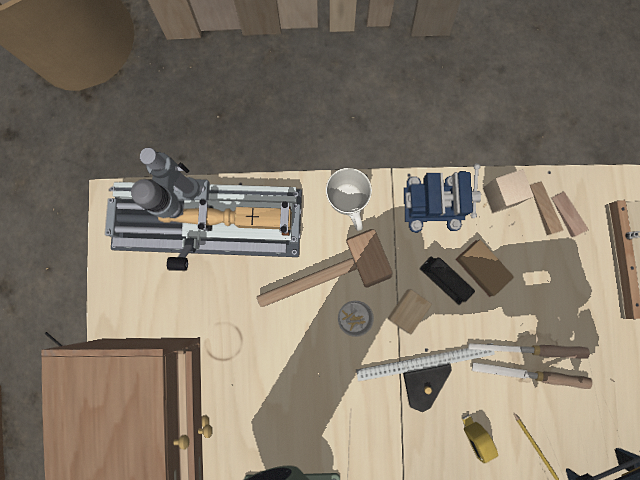

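The top view shows the cross at about (252,216), the black grip at (177,264) and the motor housing at (152,197). The station lies near the far left edge, and a cabinet stands at lower left. I'll zoom in next.

```bash
cat > h.py <<'E'
import numpy as np, cv2
from workcell import state, imaging, env
def und(ci,uv):
    x=(uv[0]-ci['cx'])/ci['fx'];y=(uv[1]-ci['cy'])/ci['fy']
    rd=np.hypot(x,y); r=rd
    for _ in range(30): r=rd/(1+ci['k1']*r*r)
    k=1/(1+ci['k1']*r*r); return np.array([x*k,y*k,1.])
def ray(ci,uv):
    R=np.array(ci['R']);t=np.array(ci['t']); return -R.T@t, R.T@und(ci,uv)
def onz(ci,uv,z):
    c,d=ray(ci,uv); return c+d*(z-c[2])/d[2]
def dep(ci,uv,D):
    c,d=ray(ci,uv); return c+d*D
def proj(ci,X):
    p=np.array(ci['R'])@np.array(X)+np.array(ci['t']); x,y=p[0]/p[2],p[1]/p[2]; k=1+ci['k1']*(x*x+y*y)
    return np.array([ci['fx']*x*k+ci['cx'],ci['fy']*y*k+ci['cy']])
E
python3 - <<'E'
import numpy as np,cv2
p=np.load('top0.npz')['p'][:,:,::-1]; c=p[140:275,95:310]; cv2.imwrite('pics/topz.png',cv2.resize(c,None,fx=3.7,fy=3.7,interpolation=cv2.INTER_CUBIC))
p=np.load('scene0.npz')['p'][:,:,::-1]; c=p[215:450,100:315]; cv2.imwrite('pics/scz.png',cv2.resize(c,None,fx=2.5,fy=2.5,interpolation=cv2.INTER_CUBIC))
E
```

```text
(no output)
```

View pics/topz.png

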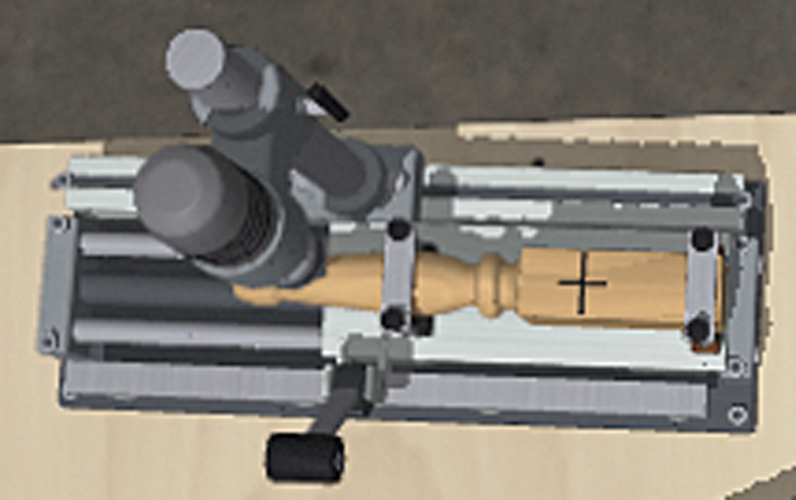

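View pics/scz.png

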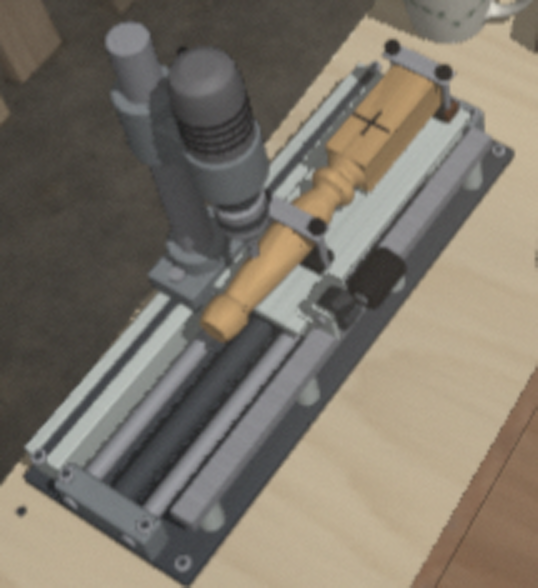

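```bash
python3 - <<'E'
from h import *
ct=imaging.camera_info('top'); cs=imaging.camera_info('scene')
dt=np.load('top0.npz')['d']; ds=np.load('scene0.npz')['d']
T=lambda u,v:(u/3.7+95-.4,v/3.7+140-.4); S=lambda u,v:(u/2.5+100-.3,v/2.5+215-.3)
np.set_printoptions(precision=1,suppress=True)
def at(n,uv):
    d=(dt if n=='t' else ds); c=ct if n=='t' else cs
    return dep(c,uv,d[int(round(uv[1])),int(round(uv[0]))])
for nm,z,a,b in [('mark',103,(582,283),(371,124)),('grip',154,(305,457),(377,275)),('htop',326,(183,195),(205,70)),]:
    print(nm,'top',onz(ct,T(*a),z),at('t',T(*a)),'scene',onz(cs,S(*b),z),at('s',S(*b)))
# bed front corners z=12
print('bedFL',onz(ct,T(60,405),12),'bedFR',onz(ct,T(755,430),12), 'BR',onz(ct,T(765,180),12))
print('scene FR',onz(cs,S(513,153),12),'FL',onz(cs,S(188,583),12))
# cabinet
for uv in [(200,338),(45,350),(190,475),(120,420),(168,345)]: print('cab',at('t',uv))
for uv in [(335,337),(555,435),(265,465),(400,400)]: print('cabS',at('s',uv))
E
```

```text
mark top [642.3  56.2 103. ] [642.3  56.2 103. ] scene [642.1  56.6 103. ] [641.6  57.3 104.1]
grip top [548.9 192.  154. ] [547.8 187.8 167.6] scene [548.8 191.7 154. ] [544.9 196.3 163.9]
htop top [648. 192. 326.] [647.9 191.7 326.6] scene [646.5 198.  326. ] [646.1 198.4 326.7]
bedFL [595.2 387.1  12. ] bedFR [567.8 -29.9  12. ] BR [716.  -39.4  12. ]
scene FR [565.8 -24.4  12. ] FL [593.8 388.3  12. ]
cab [396.3 190.2  -0.8]
cab [397.4 401.5 245.8]
cab [156.9 173.1 159.3]
cab [279.5 265.7 246.9]
cab [400.  196.7 195.5]
cabS [390.5 195.1 244.9]
cabS [ 69.2 193.4 244.9]
cabS [387.6 403.5 244.5]
cabS [267.6 242.1 244.7]
```

```bash
cat >> h.py <<'E'
from scipy.spatial.transform import Rotation as Ro
np.set_printoptions(precision=2,suppress=True)
def Rt(s): return Ro.from_euler('xyz',s['ee_rot'],degrees=True).as_matrix()
def go(tcp,rpy):
    s=state();R=Rt(s);T=Ro.from_euler('xyz',rpy,degrees=True).as_matrix()
    print('t',s['time_s'],'dpos cm',R.T@(np.array(tcp)-s['ee_pos'])/10,'twist',Ro.from_matrix(R.T@T).as_rotvec(degrees=True))
E
python3 - <<'E'
from h import *
s=state(); c=imaging.camera_info('wrist'); R=np.array(c['R']);t=np.array(c['t'])
print('cam in tool',Rt(s).T@(-R.T@t-s['ee_pos'])); print('cam axes in tool (rows x,y,z)',R@Rt(s))
print('fx',c['fx'])
go([400,-150,330],[-90,0,176.2]);go([549,192,300],[-90,0,176.2]);go([549,192,300],[-90,0,-3.8])
E
```

```text
cam in tool [ -82.34 -170.65   -1.32]
cam axes in tool (rows x,y,z) [[ 0.   -0.    1.  ]
 [ 0.95 -0.3  -0.  ]
 [ 0.3   0.95  0.  ]]
fx 367.2493417291583
t 0.1 dpos cm [-34.28 -11.63 -31.98] twist [ 0.09 19.89  0.02]
t 0.1 dpos cm [-58.07  -8.58 -60.7 ] twist [ 0.09 19.89  0.02]
t 0.1 dpos cm [-58.07  -8.58 -60.7 ] twist [   0.02 -160.11   -0.13]
```

```bash
python3 - <<'E'
from h import *
go([256,-366,310],[-90,0,-163.9+40])
E
```

```text
t 0.1 dpos cm [-14.45  -9.66 -15.21] twist [  0.09 -40.01  -0.03]
```

```bash
python3 -m pendant '[{"delta_pos":[-2.9,-2.2,-3],"twist":[0,-8,0],"grip":100},{"delta_pos":[-5.8,-4.4,-6],"twist":[0,-16,0],"grip":100},{"delta_pos":[-8.7,-6.4,-9],"twist":[0,-24,0],"grip":100},{"delta_pos":[-11.6,-8.4,-12],"twist":[0,-32,0],"grip":100},{"delta_pos":[-14.5,-9.7,-15.2],"twist":[0,-40,0],"grip":100}]' 20; python3 - <<'E'
from h import *
print(state()['qpos'],state()['ee_pos']);go([354,-180,320],[-90,0,-163.9+80])
E
```

```text
time_s: 0.6
ee_pos: [257.2, -365.0, 312.0]
ee_rot: [-89.9, -0.0, -123.6]
force: [0.1, -0.5, -0.3]
gripper_width: 91.3
[-56.32   3.54  94.5    0.01  81.87 -22.7 ] [ 257.2  -365.03  312.03]
t 0.6 dpos cm [-20.77  -0.81  -2.18] twist [ -0.07 -39.72   0.05]
```

```bash
python3 -m pendant '[{"delta_pos":[-4.2,-0.2,-0.4],"twist":[0,-8,0],"grip":100},{"delta_pos":[-8.4,-0.4,-0.9],"twist":[0,-16,0],"grip":100},{"delta_pos":[-12.6,-0.5,-1.3],"twist":[0,-24,0],"grip":100},{"delta_pos":[-16.8,-0.7,-1.7],"twist":[0,-32,0],"grip":100},{"delta_pos":[-20.8,-0.8,-2.2],"twist":[0,-39.8,0],"grip":100}]'; python3 - <<'E'
from h import *
print(state()['qpos'],state()['ee_pos']);go([440,6,320],[-90,0,-163.9+120])
E
```

```text
time_s: 1.1
ee_pos: [354.7, -179.6, 318.9]
ee_rot: [-90.0, -0.0, -83.8]
force: [0.8, 0.1, -1.2]
gripper_width: 90.9
[-28.52  -1.27  98.49   0.01  82.77 -34.73] [ 354.72 -179.63  318.9 ]
t 1.1 dpos cm [-17.53  -0.11  10.49] twist [ -0.01 -39.89   0.  ]
```

```bash
python3 - <<'E'
from h import *
# link model fit: r= a+L1 sin q2+L2 sin(q2+q3), etc. too few data; store
import json
print(state()['qpos'][1:3])
E
```

```text
[-1.27 98.49]
```

```bash
python3 -m pendant '[{"delta_pos":[-3.5,0,2.1],"twist":[0,-8,0],"grip":100},{"delta_pos":[-7,0,4.2],"twist":[0,-16,0],"grip":100},{"delta_pos":[-10.5,-0.1,6.3],"twist":[0,-24,0],"grip":100},{"delta_pos":[-14,-0.1,8.4],"twist":[0,-32,0],"grip":100},{"delta_pos":[-17.5,-0.1,10.5],"twist":[0,-40,0],"grip":100}]'; python3 - <<'E'
from h import *
print(state()['qpos'],state()['ee_pos']);go([540,192,240],[-90,0,-3.8])
E
```

```text
time_s: 1.6
ee_pos: [441.0, 5.2, 319.7]
ee_rot: [-90.0, 0.0, -43.8]
force: [0.5, 0.5, -0.3]
gripper_width: 91.2
[ -0.81   2.92  94.09  -0.02  83.   -47.04] [441.01   5.19 319.73]
t 1.6 dpos cm [-5.77  7.97 20.34] twist [  0.02 -39.96  -0.01]
```

```bash
python3 -m pendant '[{"delta_pos":[-1.2,1.4,4.1],"twist":[0,-8,0],"grip":100},{"delta_pos":[-2.4,2.8,8.2],"twist":[0,-16,0],"grip":100},{"delta_pos":[-3.6,4.4,12.3],"twist":[0,-24,0],"grip":100},{"delta_pos":[-4.7,6.2,16.4],"twist":[0,-32,0],"grip":100},{"delta_pos":[-5.8,8,20.3],"twist":[0,-40,0],"grip":100}]'; python3 - <<'E'
from h import *
s=state();print(s['qpos'],s['ee_pos'])
p,d=imaging.grab_frame('wrist'); np.savez('w1.npz',p=p,d=d); cv2.imwrite('pics/w1.png',p[:,:,::-1])
E
```

```text
time_s: 2.1
ee_pos: [540.9, 191.4, 238.8]
ee_rot: [-90.0, 0.0, -3.7]
force: [-0.1, -0.3, 0.1]
gripper_width: 90.8
[ 18.34  17.4   87.35  -0.01  75.28 -67.91] [540.9  191.37 238.8 ]
```

View pics/w1.png

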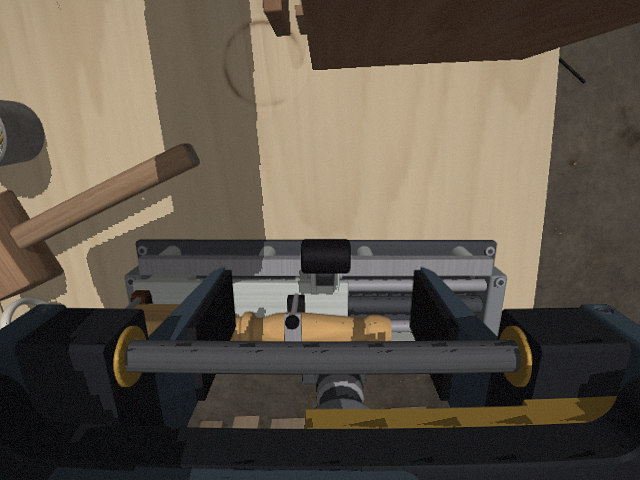

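The wrist view shows the grip at (326,256), centred between the fingers, with the bed parallel to the rows. The chuck is at (342,385), but the gripper hides the bit. I'll look for the bit in the scene picture.

```bash
python3 - <<'E'
import numpy as np,cv2
p=np.load('scene0.npz')['p'][:,:,::-1]; c=p[225:345,150:280]; c=cv2.convertScaleAbs(c,alpha=1.5,beta=10);cv2.imwrite('pics/scz2.png',cv2.resize(c,None,fx=5,fy=5,interpolation=cv2.INTER_NEAREST))
E
```

```text
(no output)
```

View pics/scz2.png

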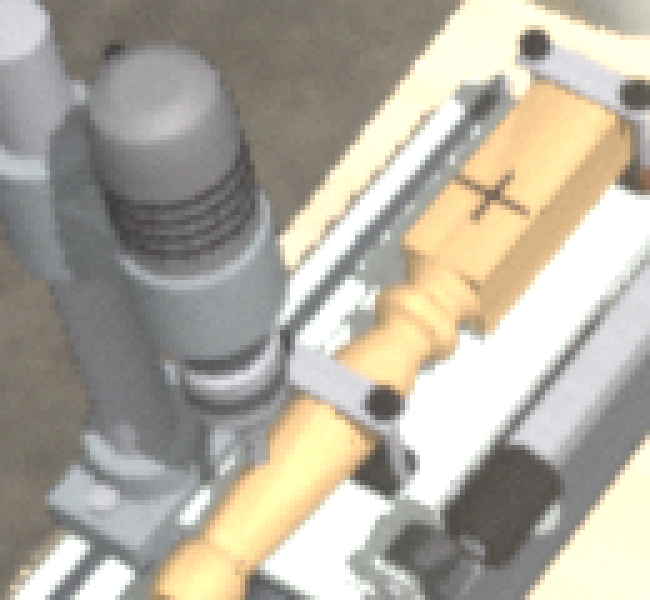

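The bit shows faintly at scene pixel (202,315), just under the chuck. I'll fit the housing axis from the depth points as a check on the bit's position.

```bash
cat > fit.py <<'E'
from h import *
from scipy.optimize import least_squares
out={}
for n in('top','scene'):
    c=imaging.camera_info(n); z=np.load(f'{n}0.npz'); p,d=z['p'],z['d']
    P=[];UV=[]
    for v in range(140,345):
        for u in range(100,280):
            if d[v,u]>0: P.append(dep(c,(u,v),d[v,u])); UV.append((u,v))
    P=np.array(P)
    near=np.hypot(P[:,0]-647,P[:,1]-195)<40
    hist=[(zz,((P[near,2]>=zz)&(P[near,2]<zz+10)).sum()) for zz in range(100,340,10)]
    print(n,hist)
    for lo,hi in((110,130),(130,150),(150,170),(170,185),(185,235),(235,290),(290,318),(120,318)):
        m=near&(P[:,2]>lo)&(P[:,2]<hi); Q=P[m]
        if len(Q)<15: continue
        f=least_squares(lambda a:np.hypot(Q[:,0]-a[0],Q[:,1]-a[1])-a[2],[648,195,26],loss='soft_l1')
        print(lo,hi,len(Q),f.x,'rms',np.sqrt(np.mean(f.fun**2)))
    m=near&(P[:,2]>323); print('top face',P[m].mean(0),(P[m].max(0)+P[m].min(0))/2,m.sum())
E
python3 fit.py
python3 - <<'E'
from h import *
cs=imaging.camera_info('scene');ct=imaging.camera_info('top')
for y in(185,190,195,200): print(y,proj(cs,[642.3+(y-56.3)*.0656,y,109]),proj(cs,[642.3+(y-56.3)*.0656,y,125]))
E
```

```text
top [(100, np.int64(136)), (110, np.int64(31)), (120, np.int64(0)), (130, np.int64(0)), (140, np.int64(0)), (150, np.int64(1)), (160, np.int64(18)), (170, np.int64(38)), (180, np.int64(26)), (190, np.int64(1)), (200, np.int64(0)), (210, np.int64(22)), (220, np.int64(70)), (230, np.int64(73)), (240, np.int64(83)), (250, np.int64(198)), (260, np.int64(43)), (270, np.int64(71)), (280, np.int64(68)), (290, np.int64(74)), (300, np.int64(77)), (310, np.int64(116)), (320, np.int64(505)), (330, np.int64(4))]
110 130 31 [647.25 175.58  19.33] rms 2.6652764786454854
150 170 19 [652.54 198.8   19.34] rms 0.44166234188168685
170 185 48 [651.79 196.79  17.92] rms 0.5896856759879031
185 235 146 [654.1  198.07  28.25] rms 3.1731708671347207
235 290 499 [654.48 200.15  28.3 ] rms 2.198774183348054
290 318 244 [651.19 197.05  22.97] rms 0.8222473273317181
120 318 956 [654.32 200.16  27.6 ] rms 2.9257155594277293
top face [650.47 194.47 326.2 ] [650.58 194.77 326.93] 423
scene [(100, np.int64(160)), (110, np.int64(33)), (120, np.int64(16)), (130, np.int64(6)), (140, np.int64(2)), (150, np.int64(16)), 
[... 293 characters left out ...]
4(137)), (300, np.int64(141)), (310, np.int64(186)), (320, np.int64(409)), (330, np.int64(0))]
110 130 49 [640.59 179.5   21.54] rms 2.524629730725187
150 170 77 [652.06 196.17  18.37] rms 1.2149057770681477
170 185 124 [651.45 196.99  17.72] rms 0.9830335426276631
185 235 369 [654.28 194.81  27.76] rms 4.7057694128775935
235 290 754 [653.87 195.46  26.07] rms 1.9459837179156783
290 318 415 [651.29 197.28  21.98] rms 1.2677356434612546
120 318 1763 [654.1  195.29  25.44] rms 3.834662643193125
top face [649.72 198.93 325.15] [649.81 199.64 325.61] 301
185 [205.93 312.3 ] [204.57 307.45]
190 [204.19 314.37] [202.81 309.53]
195 [202.45 316.45] [201.05 311.63]
200 [200.7  318.55] [199.27 313.73]
```

```bash
python3 - <<'E'
from h import *
c=imaging.camera_info('scene');print(-np.array(c['R']).T@c['t'])
p,d=imaging.grab_frame('scene'); cv2.imwrite('pics/s1.png',p[:,:,::-1])
go([549,192.5,135],[-90,0,-3.8])
E
```

```text
[ 191.22  614.68 1056.52]
t 2.2 dpos cm [ 0.9  10.07  0.02] twist [ 0.05 -0.   -0.32]
```

View pics/s1.png

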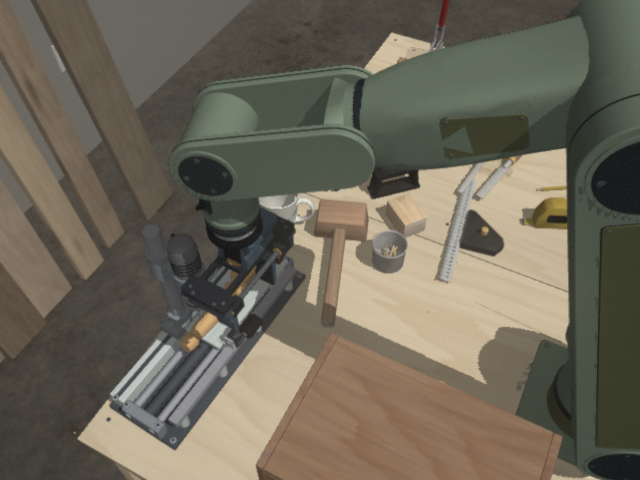

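The arm's links clear the cabinet easily. Before grasping I'll take one wrist look from beside the head, with the cross and the bit in the same picture.

```bash
python3 -m pendant '[{"delta_pos":[0,0,-5],"twist":[0,0,0],"grip":100},{"delta_pos":[0,0,-10],"twist":[0,0,0],"grip":100},{"delta_pos":[2,0.5,-14],"twist":[0,0,0],"grip":100},{"delta_pos":[6,1,-16],"twist":[0,0,0],"grip":100},{"delta_pos":[9.5,1,-16],"twist":[0,0,0],"grip":100}]'; python3 - <<'E'
from h import *
import pickle
s=state();print(s['ee_pos'],s['qvel']); ci=imaging.camera_info('wrist')
p,d=imaging.grab_frame('wrist'); pickle.dump((p,d,ci),open('w2.pkl','wb')); cv2.imwrite('pics/w2.png',p[:,:,::-1])
print(proj(ci,[651.5,197,109]),proj(ci,[642.3,56.4,103]))
E
```

```text
time_s: 2.7
ee_pos: [623.7, 19.0, 230.1]
ee_rot: [-90.1, 0.0, -4.4]
force: [0.4, 0.7, 1.5]
gripper_width: 91.1
[623.67  19.04 230.06] [ -0.71  32.73 -50.89   1.95  17.55  -1.91]
[532.14 251.81] [367.47 251.59]
```

View pics/w2.png

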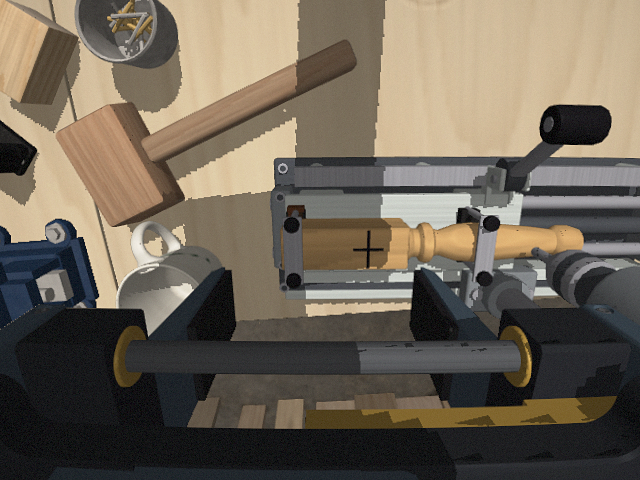

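```bash
python3 - <<'E'
from h import *
import pickle
s=state();print(s['ee_pos'],s['qvel']); ci=imaging.camera_info('wrist')
p,d=imaging.grab_frame('wrist'); pickle.dump((p,d,ci),open('w3.pkl','wb'))
c=p[215:290,480:610,::-1]; cv2.imwrite('pics/w3.png',cv2.resize(cv2.convertScaleAbs(c,alpha=1.3,beta=10),None,fx=6,fy=6,interpolation=cv2.INTER_NEAREST))
c=p[215:290,310:440,::-1]; cv2.imwrite('pics/w3b.png',cv2.resize(c,None,fx=6,fy=6,interpolation=cv2.INTER_NEAREST))
E
```

```text
[629.54  19.96 229.09] [ 1.81 -2.7   6.25  0.7   1.25  0.89]
```

View pics/w3.png

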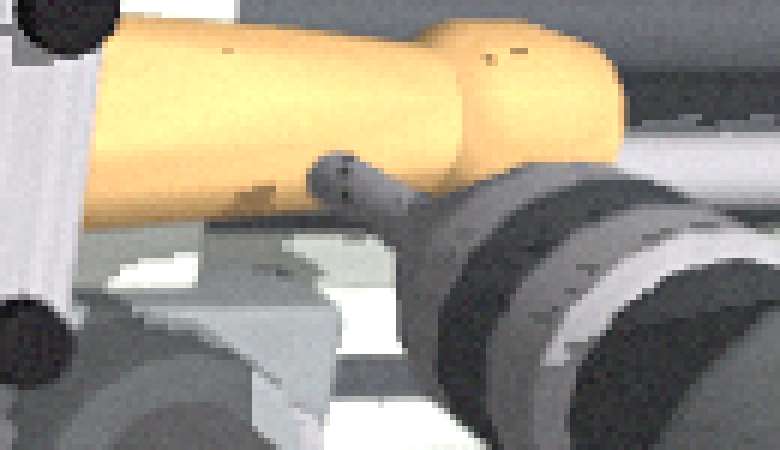

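View pics/w3b.png

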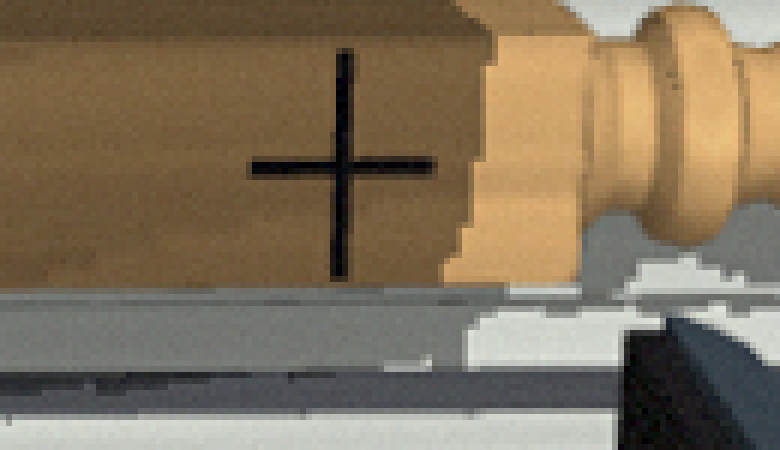

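In the wrist picture the cross centre is at (366.5,242.4) and the bit's end at about (535.2,243.8).

```bash
python3 - <<'E'
from h import *
import pickle
p,d,ci=pickle.load(open('w3.pkl','rb'))
hsv=cv2.cvtColor(p,cv2.COLOR_RGB2GRAY)
# mark: dark pixels
m=np.zeros_like(hsv);m[218:266,345:388]=(hsv[218:266,345:388]<40)
v,u=np.nonzero(m);print('mark bbox',u.min(),u.max(),v.min(),v.max())
mk=np.array([366.5,242.4]);M=onz(ci,mk,103);print('mark',M)
yd=np.array([.0656,.998,0]);yd/=np.linalg.norm(yd)
for z in(109,110,111):
  for uv in((534.5,243.8),(535.5,243.8)):
    B=onz(ci,uv,z);print(z,uv,B,'along',(B-M)@yd,'ratio',(B-M)[0]/(B-M)[1])
for n,box in(('top',(196,236,238,270)),('scene',(240,280,236,265))):
    z=np.load(n+'0.npz')['p'];g=z.astype(int).sum(2)
    print(n)
    r0,r1,c0,c1=box
    m=g[r0:r1,c0:c1]<(200)
    for row in range(r0,r1):
        print(row,''.join('#' if m[row-r0,k] else '.' for k in range(c1-c0)))
E
```

```text
mark bbox 352 381 224 260
mark [640.26  56.81 103.  ]
109 (534.5, 243.8) [650.56 198.95 109.  ] along 142.51445429942177 ratio 0.0725066648763753
109 (535.5, 243.8) [650.63 199.83 109.  ] along 143.3988974365252 ratio 0.07253959537919852
110 (534.5, 243.8) [650.19 198.36 110.  ] along 141.89974514859605 ratio 0.07016597037668408
110 (535.5, 243.8) [650.26 199.24 110.  ] along 142.78114183074976 ratio 0.07021336645678466
111 (534.5, 243.8) [649.81 197.77 111.  ] along 141.28503599777045 ratio 0.0678056340047134
111 (535.5, 243.8) [649.88 198.64 111.  ] along 142.1633862249743 ratio 0.06786763794369853
top
196 ................................
197 ................................
198 ................................
199 ................................
200 ................................
201 ................................
202 ................................
203 ................................
204 ................................
205 ................................
206 ................................
207 ................................
208 ................................
209 ...
[... 1657 characters left out ...]
....................
260 .............................
261 .............................
262 .............................
263 .............#...............
264 ............#................
265 .............................
266 .............................
267 .............................
268 .............................
269 .............................
270 .............................
271 .............................
272 .............................
273 .............................
274 .............................
275 .............................
276 .............................
277 .............................
278 .............................
279 .............................
```

The wrist estimate of the slide, 141.3–143 mm, depends on the tip's height. I'll take one more look from the front with the hand tilted, where height does not matter for y.

```bash
python3 -m pendant '[{"delta_pos":[-5,-0.5,1.5],"twist":[0,0,-5],"grip":100},{"delta_pos":[-9.5,-1,5.5],"twist":[0,0,-10],"grip":100},{"delta_pos":[-10.3,-1,10],"twist":[0,0,-15],"grip":100},{"delta_pos":[-10.8,-1,14],"twist":[0,0,-20],"grip":100},{"delta_pos":[-11.3,-1,17],"twist":[0,0,-25],"grip":100}]'; python3 - <<'E'
from h import *
import pickle
for i in range(2): imaging.grab_frame('top')
s=state();print(s['ee_pos'],s['ee_rot'],s['qvel']); ci=imaging.camera_info('wrist')
p,d=imaging.grab_frame('wrist'); pickle.dump((p,d,ci),open('w4.pkl','wb'))
cv2.imwrite('pics/w4.png',p[:,:,::-1])
print(proj(ci,[651.5,197,109]),proj(ci,[642.3,56.4,103]))
E
```

```text
time_s: 3.3
ee_pos: [521.5, 202.5, 241.1]
ee_rot: [-89.9, -25.3, -4.1]
force: [0.5, -0.3, -0.1]
gripper_width: 91.5
[519.19 203.56 239.19] [-90.02 -24.93  -3.76] [-4.97  1.05 -2.94  1.43  3.38 -6.34]
[324.44 281.87] [189.33 277.2 ]
```

View pics/w4.png

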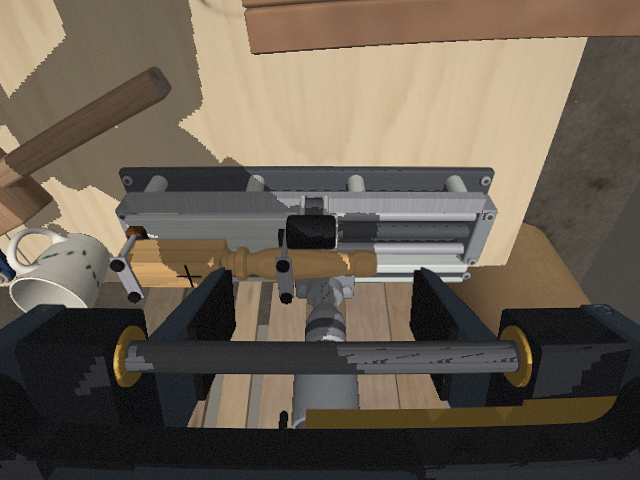

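```bash
python3 - <<'E'
from h import *
import pickle
p,d,ci=pickle.load(open('w4.pkl','rb'))
a=p[245:310,150:230,::-1];b=p[245:310,285:365,::-1]
o=np.hstack([cv2.resize(x,None,fx=5,fy=5,interpolation=cv2.INTER_NEAREST) for x in(a,b)])
cv2.imwrite('pics/w4z.png',cv2.convertScaleAbs(o,alpha=1.4,beta=10))
E
```

```text
(no output)
```

View pics/w4z.png

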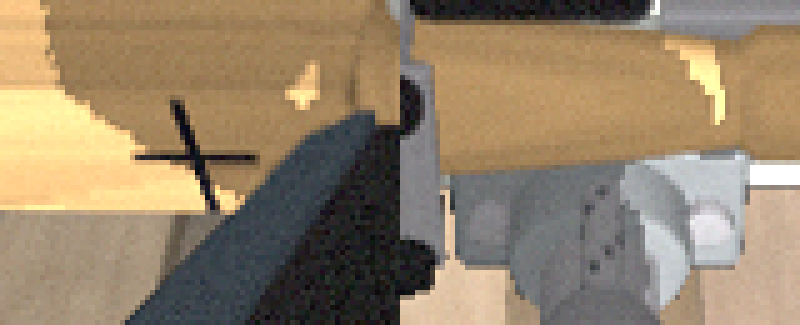

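```bash
python3 - <<'E'
from h import *
import pickle
p,d,ci=pickle.load(open('w4.pkl','rb'))
for r in range(276,300,2): print(r,p[r,314:336].astype(int).sum(1)//3, d[r,318:332:3])
yd=np.array([.0656,.998,0]);yd/=np.linalg.norm(yd)
M=onz(ci,(188.8,276),103);print('mark',M)
for uv in((324.5,281),(325,281),(325,280),(325.5,281)):
    B=onz(ci,uv,109.5);print(uv,B,(B-M)@yd)
# axis check
print([proj(ci,[651.5,197,z]) for z in(109,120,135)])
E
```

```text
276 [88 83 81 86 83 84 86 83 89 82 85 84 81 83 79 84 80 79 86 84 96 95] [383.79 383.73 384.59 385.59 388.04]
278 [ 72  69  64  69  73  71  73  77  74  73  72  73  71  75  73  76 113 115
 109 105  97 122] [429.89 427.86 428.18 428.46 427.57]
280 [ 72  69  68  74  70  73  73  74  74  75  77  78  76  70  73  90 113 111
 110 105 107 105] [425.6  426.17 424.9  426.58 426.73]
282 [ 68  75  73  72  75  70  76  73  73  82  74  59  67  79  84 113 112 113
 111 112 105 107] [424.91 424.67 367.7  367.88 423.85]
284 [ 69  73  78  74  72  76  75  67  75  76  73  64  81  80  78 106 110 118
 116 116 111 102] [423.13 369.51 364.71 367.07 421.65]
286 [ 70  78  74  74  76  76  73  66  42  57  79  83  83  82  77  62  83 111
 110 114 110 109] [420.83 369.12 364.55 362.97 419.63]
288 [ 74  74  75  80  82  80  79  72  66  81  82  76  81  81  69  72  82  79
  87 134 123 118] [418.52 365.5  361.01 362.83 418.54]
290 [ 79  78  78  74  79  80  76  55  75  78  82  78  81  83  78  70  77  77
  71  88 149 147] [421.12 363.77 361.02 362.44 419.54]
292 [ 78  79  76  78  77  78  73  55  76  77  82  82  83  79  57  61  78  78
  75  85 146 141] [422.7  361.45 357.45 358.24 422.13]
294 [ 76  83  73  77  78  83  78  70  79  82  82  70  58  66  78  63  84  80
  73  85 137 143] [423.97 360.29 355.71 356.11 422.33]
296 [ 75  71  76  75  77  77  76  68  75  74  78  80  67  67  76  71  78  78
  75  80 110 118] [420.95 356.45 355.19 355.27 418.61]
298 [ 73  73  79  75  79  82  80  71  71  40  50  87  80  82  76  74  81  80
  75  75  74 103] [420.22 355.5  352.19 353.1  418.36]
mark [640.44  56.43 103.  ]
(324.5, 281) [649.61 197.17 109.5 ] 141.04614927317743
(325, 281) [649.64 197.68 109.5 ] 141.5550929727399
(325, 280) [648.12 197.78 109.5 ] 141.54906270226542
(325.5, 281) [649.67 198.19 109.5 ] 142.06403633532312
[array([324.44, 281.87]), array([324.48, 290.17]), array([324.53, 302.08])]
```

```bash
python3 - <<'E'
from h import *
import pickle
p,d,ci=pickle.load(open('w4.pkl','rb'))
for r in range(277,304):
    m=np.nonzero((d[r,300:350]<395)&(d[r,300:350]>100))[0]+300
    if len(m): print(r,m.min(),m.max(),(m.min()+m.max())/2,len(m))
g=p.astype(int).sum(2)
for r in range(262,288): print(r,''.join('#' if x<110 else '.' for x in g[r,170:206]))
p,d,ci=pickle.load(open('w3.pkl','rb'))
print('w3')
for r in range(232,262):
    print(r,''.join('#' if 0<x<300 else '.' for x in d[r,520:560]), d[r,530:542:3])
E
```

```text
277 300 329 314.5 30
278 300 317 308.5 18
279 300 305 302.5 6
281 324 326 325.0 3
282 322 328 325.0 7
283 322 328 325.0 7
284 321 328 324.5 8
285 321 328 324.5 8
286 321 328 324.5 8
287 321 328 324.5 8
288 321 328 324.5 8
289 321 328 324.5 8
290 321 328 324.5 8
291 321 329 325.0 9
292 321 329 325.0 9
293 321 329 325.0 9
294 321 329 325.0 9
295 321 329 325.0 9
296 321 329 325.0 9
297 321 329 325.0 9
298 321 329 325.0 9
299 321 329 325.0 9
300 321 329 325.0 9
301 321 329 325.0 9
302 321 329 325.0 9
303 320 330 325.0 11
262 ....................................
263 ....................................
264 ....................................
265 ..............#.....................
266 ...............##...................
267 ...............##...................
268 ...............##...................
269 ................##..................
270 ................##..................
271 ................###.................
272 ................###.................
273 .................##.................
274 .................###................
275 .................###................
276
[... 2041 characters left out ...]
.8  412.56 410.82 288.31]
253 .....................################### [410.64 408.9  409.41 407.48]
254 .......................################# [405.02 404.13 405.24 405.02]
255 ........................################ [403.26 402.39 401.74 402.87]
256 ..........................############## [399.55 398.6  398.8  398.03]
257 ..........................############## [395.11 395.35 396.   395.79]
258 ..........................############## [392.93 393.27 393.87 391.64]
259 ..........................############## [391.33 390.87 390.05 388.06]
260 ..........................############## [388.75 387.74 387.6  388.72]
261 ..........................############## [370.37 386.06 385.37 382.16]
```

The bit column is 324.9 and the cross is at (188.7,276). That gives a slide of 141.4 mm, which agrees with the chuck fit (140.6) and the earlier wrist view (about 141.5–142). Next I'll grasp.

```bash
python3 - <<'E'
from h import *
go([548,192.7,190],[-90,0,-3.76])
E
```

```text
t 3.45 dpos cm [ 0.45  5.68 -0.73] twist [ 0.09 -0.09 24.91]
```

```bash
python3 -m pendant '[{"delta_pos":[0.1,1.4,-0.2],"twist":[0,0,6],"grip":100},{"delta_pos":[0.2,2.8,-0.4],"twist":[0,0,12],"grip":100},{"delta_pos":[0.3,4.2,-0.6],"twist":[0,0,18],"grip":100},{"delta_pos":[0.5,5.7,-0.7],"twist":[0,0,25],"grip":100},{"delta_pos":[0.5,5.7,-0.7],"twist":[0,0,25],"grip":100}]'; python3 - <<'E'
from h import *
go([548,192.7,136],[-90,0,-3.76])
E
```

```text
time_s: 3.95
ee_pos: [554.5, 189.2, 187.7]
ee_rot: [-90.1, 0.2, -4.4]
force: [-0.4, 0.0, -0.3]
gripper_width: 91.1
t 3.95 dpos cm [-0.66  5.17  0.31] twist [ 0.07 -0.63 -0.25]
```

```bash
python3 -m pendant '[{"delta_pos":[-0.3,0.5,0.2],"twist":[0,0,0],"grip":100},{"delta_pos":[-0.5,1.5,0.3],"twist":[0,0,0],"grip":100},{"delta_pos":[-0.5,3,0.3],"twist":[0,0,0],"grip":100},{"delta_pos":[-0.5,4.2,0.3],"twist":[0,0,0],"grip":100},{"delta_pos":[-0.5,5.1,0.3],"twist":[0,0,0],"grip":100}]'; python3 - <<'E'
from h import *
import pickle
imaging.grab_frame('top')
s=state();print(s['ee_pos'],s['ee_rot'],s['force']); ci=imaging.camera_info('wrist')
p,d=imaging.grab_frame('wrist'); pickle.dump((p,d,ci),open('w5.pkl','wb'))
cv2.imwrite('pics/w5.png',p[:,:,::-1])
go([548,192.7,136],[-90,0,-3.76])
E
```

```text
time_s: 4.45
ee_pos: [545.2, 195.2, 138.8]
ee_rot: [-90.0, 0.0, -4.1]
force: [0.3, -0.2, -0.2]
gripper_width: 91.5
[544.68 194.94 137.43] [-90.07   0.16  -4.08] [-0.46 -0.92 -1.23]
t 4.55 dpos cm [ 0.31  0.23 -0.21] twist [ 0.06 -0.32 -0.13]
```

View pics/w5.png

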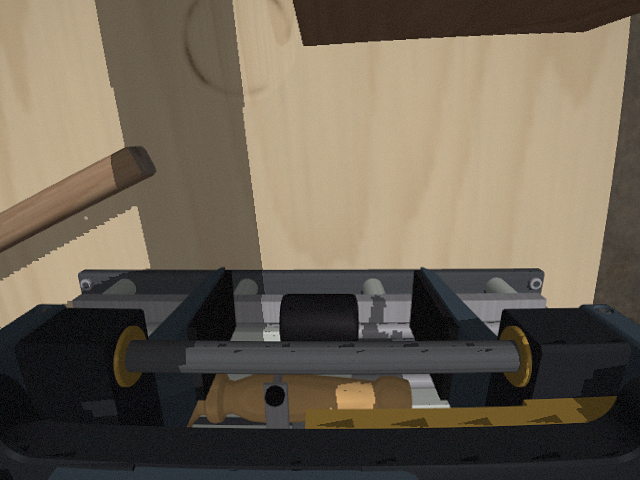

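The grip at (319,315) sits between the fingers, about 2 mm off centre. I'll correct that and close.

```bash
python3 -m pendant '[{"delta_pos":[0.3,0.2,-0.2],"twist":[0,-0.3,0],"grip":100},{"delta_pos":[0.3,0.2,-0.2],"twist":[0,-0.3,0],"grip":60},{"delta_pos":[0.3,0.2,-0.2],"twist":[0,-0.3,0],"grip":20},{"delta_pos":[0.3,0.2,-0.2],"twist":[0,-0.3,0],"grip":0},{"delta_pos":[0.3,0.2,-0.2],"twist":[0,-0.3,0],"grip":0}]' 25;python3 -m pendant '[{"delta_pos":[0,0,0],"twist":[0,0,0],"grip":0},{"delta_pos":[0,0,0],"twist":[0,0,0],"grip":0},{"delta_pos":[0,0,0],"twist":[0,0,0],"grip":0},{"delta_pos":[0,0,0],"twist":[0,0,0],"grip":0},{"delta_pos":[0,0,0],"twist":[0,0,0],"grip":0}]'; python3 - <<'E'
from h import *
import pickle
s=state();print(s['ee_pos'],s['ee_rot'],s['force']); ci=imaging.camera_info('wrist')
p,d=imaging.grab_frame('wrist'); pickle.dump((p,d,ci),open('w6.pkl','wb'))
cv2.imwrite('pics/w6.png',p[:,:,::-1])
p,d=imaging.grab_frame('top');np.savez('top1.npz',p=p,d=d);cv2.imwrite('pics/t1.png',cv2.resize(p[140:290,95:310,::-1],None,fx=3.7,fy=3.7))
E
```

```text
time_s: 5.05
ee_pos: [549.5, 193.0, 137.6]
ee_rot: [-90.0, -0.0, -3.8]
force: [0.1, 0.3, 0.1]
gripper_width: 61.7
time_s: 5.55
ee_pos: [549.4, 193.0, 137.4]
ee_rot: [-90.0, 0.0, -3.8]
force: [-0.1, 0.3, 0.2]
gripper_width: 35.7
[549.36 192.96 137.37] [-90.     0.    -3.82] [-0.11  0.28  0.22]
```

View pics/w6.png

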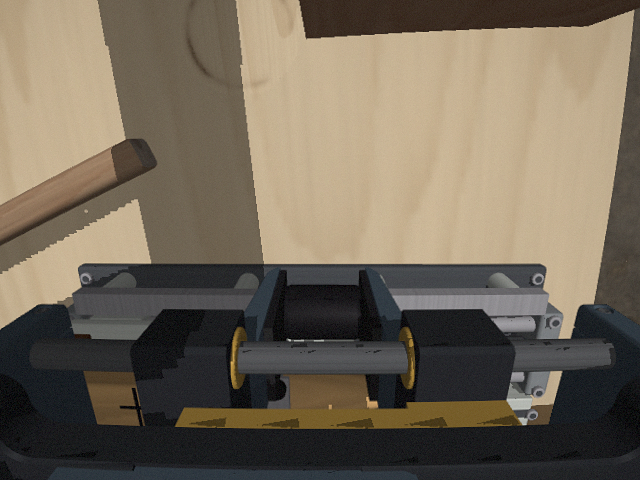

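View pics/t1.png

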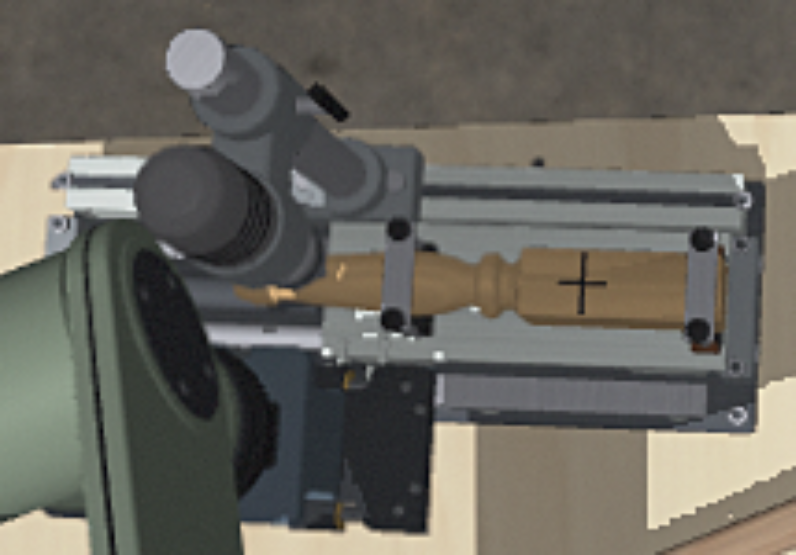

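The grip is held: the width is 35.7 mm against the expected 36. The cross is also visible at (135,405) in this wrist view, so once the sled has moved the bit should appear at that spot, which gives a direct check. Now I'll slide the sled.

```bash
python3 -m pendant '[{"delta_pos":[0,0,1],"twist":[0,0,0],"grip":0},{"delta_pos":[0,0,3],"twist":[0,0,0],"grip":0},{"delta_pos":[0,0,5],"twist":[0,0,0],"grip":0},{"delta_pos":[0,0,7],"twist":[0,0,0],"grip":0},{"delta_pos":[0,0,9],"twist":[0,0,0],"grip":0}]' 35;python3 -m pendant '[{"delta_pos":[0,0,2],"twist":[0,0,0],"grip":0},{"delta_pos":[0,0,3.5],"twist":[0,0,0],"grip":0},{"delta_pos":[0,0,4.6],"twist":[0,0,0],"grip":0},{"delta_pos":[0,0,5.1],"twist":[0,0,0],"grip":0},{"delta_pos":[0,0,5.1],"twist":[0,0,0],"grip":0}]'; cat > chk.py <<'E'
from h import *
import pickle,sys
k=sys.argv[1]
s=state();o=np.array([549.36,192.96,137.37]);yd=np.array([.0665,.9978,0]);xd=np.array([.9978,-.0665,0])
print(s['time_s'],s['ee_pos'],s['ee_rot'],s['force'],s['gripper_width'],'slide',(s['ee_pos']-o)@yd,'x',(s['ee_pos']-o)@xd,'dz',s['ee_pos'][2]-o[2],s['qvel'])
ci=imaging.camera_info('wrist')
p,d=imaging.grab_frame('wrist'); pickle.dump((p,d,ci,s),open(f'w{k}.pkl','wb'))
z=cv2.resize(cv2.convertScaleAbs(p[360:430,60:180,::-1],alpha=1.4,beta=10),None,fx=6,fy=6,interpolation=cv2.INTER_NEAREST)
cv2.imwrite(f'pics/w{k}z.png',z); cv2.imwrite(f'pics/w{k}.png',p[:,:,::-1])
E
python3 chk.py 7
```

```text
time_s: 6.15
ee_pos: [555.3, 281.5, 137.4]
ee_rot: [-90.2, 0.0, -3.8]
force: [0.2, -7.7, 1.2]
gripper_width: 35.9
time_s: 6.65
ee_pos: [558.7, 333.7, 137.4]
ee_rot: [-90.0, -0.0, -3.8]
force: [-0.3, -4.1, 1.6]
gripper_width: 36.0
6.65 [558.73 333.7  137.35] [-90.04  -0.    -3.78] [-0.28 -4.14  1.59] 35.95525829667758 slide 141.04915357515003 x -0.008581196511732161 dz -0.019025228667004512 [-0.64 -0.34  0.71 -0.3   0.   -0.38]
```

View pics/w7z.png

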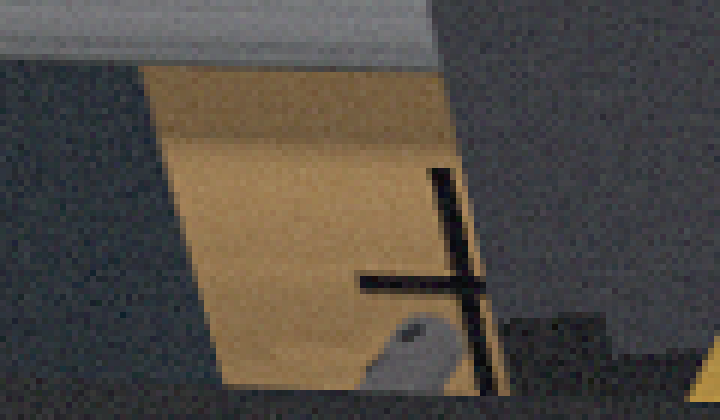

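View pics/w7.png

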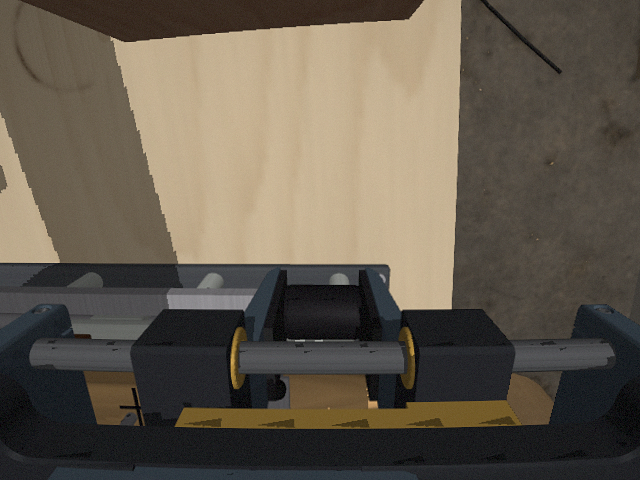

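```bash
python3 - <<'E'
from h import *
import pickle
p,d,ci,s=pickle.load(open('w7.pkl','rb'))
g=p.astype(int).sum(2)
for r in range(384,428): print(r,''.join('#' if x<75 else ('b' if 0<dd<240 else '.') for x,dd in zip(g[r,112:150],d[r,112:150])))
print(np.round(d[408:426:2,116:146:2]).astype(int))
M=onz(ci,(136.9,407),103);print(M,[proj(ci,M+[0,0,k]) for k in(0,6,8.4,16,26)])
for r in(4,-4): print([proj(ci,M+[r*np.cos(a),r*np.sin(a),8.4]) for a in(0,np.pi/2)])
E
```

```text
384 ........................bbbbbbbbbbbbbb
385 .........................bbbbbbbbbbbbb
386 .........................bbbbbbbbbbbbb
387 .........................bbbbbbbbbbbbb
388 ....................###..bbbbbbbbbbbbb
389 ....................###..bbbbbbbbbbbbb
390 ....................####..bbbbbbbbbbbb
391 .....................###..bbbbbbbbbbbb
392 .....................###..bbbbbbbbbbbb
393 .....................###..bbbbbbbbbbbb
394 .....................###..bbbbbbbbbbbb
395 ......................###..bbbbbbbbbbb
396 ......................###..bbbbbbbbbbb
397 ......................###..bbbbbbbbbbb
398 ......................###..bbbbbbbbbbb
399 ......................###..bbbbbbbbbbb
400 .......................###..bbbbbbbbbb
401 .......................###..bbbbbbbbbb
402 .......................###..bbbbbbbbbb
403 .......................###..bbbbbbbbbb
404 .......................###..bbbbbbbbbb
405 ........................###..bbbbbbbbb
406 ........####################.bbbbbbbbb
407 ........#####################bbbbbbbbb
408 ................#.#.##.######bbb.bbbbb
409 .....................
[... 908 characters left out ...]
  85  84]
 [252 253 252 251 252 253 241 240 240 253 251 251 252  85  84]
 [254 253 252 252 253 241 238 238 240 240 241 252 252  86  85]
 [254 253 253 254 254 238 237 238 238 239 242 253 252 253  84]
 [253 254 254 254 237 236 235 236 238 239 241 254 252 254  85]
 [255 254 254 235 234 236 236 236 237 238 241 254 253 255  84]
 [255 254 256 232 233 233 235 234 236 239 255 254 254 255  84]
 [256 255 230 230 232 231 233 235 237 256 254 255 255 255  85]]
[649.66 196.85 103.  ] [array([136.9, 407. ]), array([132.91, 413.17]), array([131.26, 415.7 ]), array([125.88, 424.02]), array([118.37, 435.67])]
[array([132.68, 420.3 ]), array([136.83, 415.58])]
[array([129.83, 411.05]), array([125.71, 415.82])]
```

The bit and the cross are now in the same picture. The bit's axis meets the cross centre to within about 0.3 mm, so the position is right. Before lowering the hand I'll check the cabinet's clearance to the hand and camera.

```bash
python3 - <<'E'
from h import *
import pickle
p,d,ci,s=pickle.load(open('w7.pkl','rb'))
P=[dep(ci,(u,v),d[v,u]) for v in range(0,70) for u in range(100,470,3) if d[v,u]>0]
P=np.array(P);m=P[:,2]>20
for lo in range(20,260,30):
    k=(P[:,2]>lo)&(P[:,2]<lo+30)
    if k.sum(): print(lo,k.sum(),P[k].max(0),P[k].min(0))
p,d=imaging.grab_frame('scene');c=imaging.camera_info('scene');cv2.imwrite('pics/s2.png',p[:,:,::-1])
E
```

```text
20 1390 [398.4  409.57  49.99] [396.31 191.42  20.05]
50 1004 [398.25 387.69  79.75] [396.37 201.7   50.  ]
80 125 [397.95 264.37  94.74] [396.4  218.57  80.12]
```

View pics/s2.png

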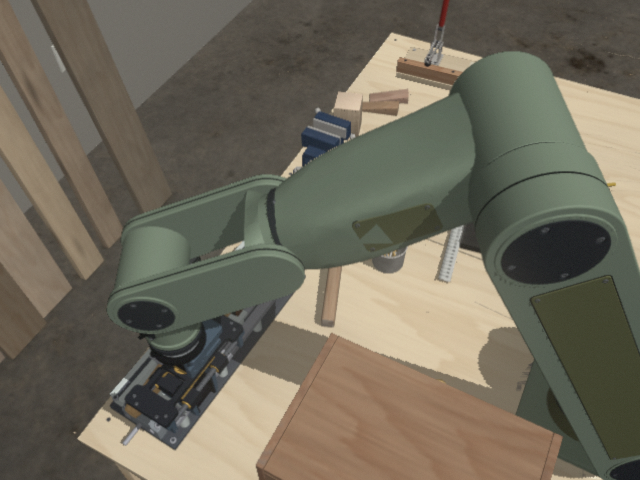

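```bash
python3 - <<'E'
from h import *
p,d=imaging.grab_frame('scene');c=imaging.camera_info('scene')
for uv in [(145,315),(130,315),(160,318),(205,270),(250,255),(285,240),(300,262),(290,245),(360,225),(560,250)]:
    print(uv,dep(c,uv,d[uv[1],uv[0]]))
# any surface in arm: list min z of arm pts with x<430
print(state()['time_s'],state()['qpos'])
E
```

```text
(145, 315) [529.51 384.85 476.91]
(130, 315) [543.33 392.74 478.12]
(160, 318) [516.62 377.63 469.76]
(205, 270) [465.83 343.74 549.59]
(250, 255) [426.16 318.64 568.72]
(285, 240) [402.42 290.07 573.93]
(300, 262) [386.41 290.24 547.38]
(290, 245) [397.08 289.95 568.86]
(360, 225) [333.13 266.68 609.6 ]
(560, 250) [165.75 265.05 667.98]
6.8 [ 29.8   28.04  85.5   -0.04  66.5  -56.37]
```

The forearm's underside over the cabinet will stay above about 360 mm, against 245 mm for the cabinet top. The swing can go ahead with the hand upright.

```bash
python3 -m pendant '[{"delta_pos":[-0.85,0.53,0],"twist":[0,0,0],"grip":0},{"delta_pos":[-1.71,1.21,0],"twist":[0,0,0],"grip":0},{"delta_pos":[-2.48,2.0,0.01],"twist":[0,0,0],"grip":0},{"delta_pos":[-3.15,2.87,0.01],"twist":[0,0,0],"grip":0},{"delta_pos":[-3.71,3.82,0.02],"twist":[0,0,0],"grip":0}]' 35; python3 chk.py 8
```

```text
time_s: 7.3
ee_pos: [522.6, 335.8, 100.3]
ee_rot: [-90.0, -0.2, -3.8]
force: [1.9, -4.1, 5.5]
gripper_width: 35.8
7.3 [522.64 335.78 100.31] [-89.97  -0.21  -3.81] [ 1.88 -4.07  5.51] 35.827904765405584 slide 140.7316949343437 x -36.16287074478222 dz -37.058371306866206 [  3.09   1.56  13.2   -0.14 -14.8    3.09]
```

View pics/w8.png

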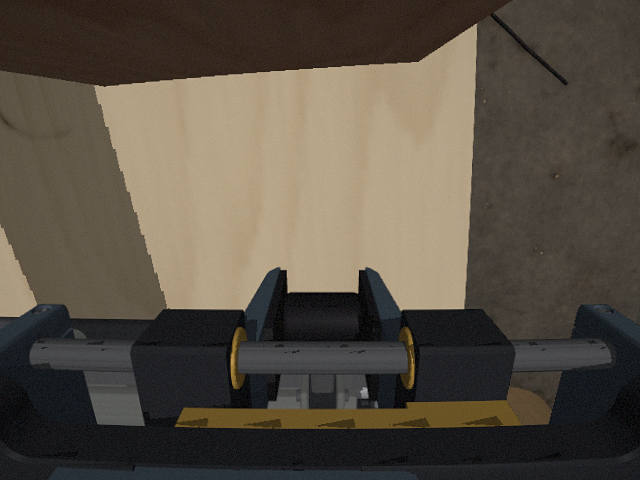

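```bash
python3 chk.py 9
```

```text
7.35 [521.45 335.43  98.43] [-90.05  -0.08  -3.79] [ 2.49 -5.45  2.44] 35.8875700170784 slide 140.303675613178 x -37.32062825085728 dz -38.93951408080105 [-0.37  0.59 -1.36  0.12  2.24 -0.58]
```

```bash
python3 -m pendant '[{"delta_pos":[-0.1,0.2,0.05],"twist":[0,0,0],"grip":0},{"delta_pos":[-0.2,0.4,0.08],"twist":[0,0,0],"grip":0},{"delta_pos":[-0.27,0.57,0.08],"twist":[0,0,0],"grip":0},{"delta_pos":[-0.27,0.57,0.08],"twist":[0,0,0],"grip":0},{"delta_pos":[-0.27,0.57,0.08],"twist":[0,0,0],"grip":0}]' 35; python3 chk.py 10
```

```text
time_s: 7.9
ee_pos: [519.6, 337.0, 94.3]
ee_rot: [-90.0, -0.1, -3.8]
force: [-0.5, -5.3, 5.9]
gripper_width: 35.5
7.9 [519.55 337.02  94.28] [-90.    -0.06  -3.82] [-0.54 -5.32  5.92] 35.539128751485805 slide 141.75644228106742 x -39.32335165598679 dz -43.09410760766308 [ 0.06  0.01  0.09 -0.01  0.15  0.09]
```

```bash
python3 -m pendant '[{"delta_pos":[0,0,-0.03],"twist":[0,0,0],"grip":0},{"delta_pos":[0,0,-0.06],"twist":[0,0,0],"grip":0},{"delta_pos":[0,0,-0.06],"twist":[0,0,0],"grip":0},{"delta_pos":[0,0,-0.06],"twist":[0,0,0],"grip":0},{"delta_pos":[0,0,-0.06],"twist":[0,0,0],"grip":0}]' 35; python3 chk.py 11; python3 chk.py 12
```

```text
time_s: 8.45
ee_pos: [519.6, 336.9, 94.3]
ee_rot: [-90.0, -0.1, -3.8]
force: [-0.5, -4.3, 4.9]
gripper_width: 35.8
8.45 [519.55 336.86  94.34] [-89.96  -0.07  -3.81] [-0.45 -4.25  4.86] 35.78028093553128 slide 141.60551053009226 x -39.31400211660487 dz -43.03270182567948 [ 0.07 -0.06  0.04 -0.01 -0.05  0.07]
8.5 [519.55 336.82  94.27] [-89.96  -0.06  -3.82] [-0.62 -3.52  5.21] 35.55051285526262 slide 141.5639847706104 x -39.310212677772476 dz -43.09532757560001 [ 0.02 -0.03 -0.02  0.07  0.02 -0.05]
```

```bash
python3 -m pendant '[{"delta_pos":[-0.1,0.2,-0.05],"twist":[0,0,0],"grip":0},{"delta_pos":[-0.17,0.44,-0.05],"twist":[0,0,0],"grip":0},{"delta_pos":[-0.26,0.7,-0.05],"twist":[0,0,0],"grip":0},{"delta_pos":[-0.34,0.96,-0.05],"twist":[0,0,0],"grip":0},{"delta_pos":[-0.34,0.96,-0.05],"twist":[0,0,0],"grip":0}]' 35; python3 chk.py 13
```

```text
time_s: 9.05
ee_pos: [515.7, 336.6, 84.3]
ee_rot: [-90.0, -0.0, -3.8]
force: [-1.3, -3.5, 4.4]
gripper_width: 35.7
9.05 [515.66 336.63  84.34] [-89.96  -0.01  -3.82] [-1.26 -3.47  4.42] 35.651663898295055 slide 141.1122292634342 x -43.1794500449866 dz -53.03312267950329 [-0.05  0.08 -0.06  0.11  0.11 -0.05]
```

```bash
python3 -m pendant '[{"delta_pos":[-0.13,0.53,0],"twist":[0,0,0],"grip":0},{"delta_pos":[-0.24,1.07,0],"twist":[0,0,0],"grip":0},{"delta_pos":[-0.32,1.62,0],"twist":[0,0,0],"grip":0},{"delta_pos":[-0.36,2.09,0],"twist":[0,0,0],"grip":0},{"delta_pos":[-0.36,2.09,0],"twist":[0,0,0],"grip":0}]' 35; python3 chk.py 14
```

```text
time_s: 9.6
ee_pos: [511.6, 336.8, 62.9]
ee_rot: [-90.0, 0.1, -3.8]
force: [-1.4, -2.8, 3.4]
gripper_width: 36.0
9.6 [511.62 336.81  62.88] [-89.99   0.05  -3.83] [-1.4  -2.79  3.35] 35.954148504252395 slide 141.0280216547421 x -47.22003570445181 dz -74.49395004285704 [-0.13  0.03 -0.01  0.02  0.21 -0.06]
```

```bash
python3 -m pendant '[{"delta_pos":[0,0.4,0],"twist":[0,0,0],"grip":0},{"delta_pos":[0,0.8,0],"twist":[0,0,0],"grip":0},{"delta_pos":[0.02,1.17,0],"twist":[0,0,0],"grip":0},{"delta_pos":[0.02,1.3,0],"twist":[0,0,0],"grip":0},{"delta_pos":[0.02,1.3,0],"twist":[0,0,0],"grip":0}]' 35; python3 chk.py 15
```

```text
time_s: 10.15
ee_pos: [511.6, 336.7, 50.1]
ee_rot: [-90.0, 0.1, -3.8]
force: [-2.7, -4.1, 5.3]
gripper_width: 35.8
10.15 [511.64 336.67  50.1 ] [-90.01   0.07  -3.83] [-2.68 -4.13  5.3 ] 35.802918578249205 slide 140.88072017613285 x -47.19458274700979 dz -87.27121451662605 [ 0.02 -0.    0.05  0.06  0.09 -0.02]
```

```bash
python3 -m pendant '[{"delta_pos":[0,0.1,0],"twist":[0,0,0],"grip":0},{"delta_pos":[0,0.2,0],"twist":[0,0,0],"grip":0},{"delta_pos":[0,0.25,0],"twist":[0,0,0],"grip":0},{"delta_pos":[0,0.25,0],"twist":[0,0,0],"grip":0},{"delta_pos":[0,0.25,0],"twist":[0,0,0],"grip":0}]' 35; python3 chk.py 16; python3 - <<'E'
from h import *
p,d=imaging.grab_frame('top');np.savez('top2.npz',p=p,d=d);cv2.imwrite('pics/t2.png',cv2.resize(p[140:300,85:310,::-1],None,fx=3.5,fy=3.5))
E
```

```text
time_s: 10.7
ee_pos: [511.7, 336.6, 48.7]
ee_rot: [-90.0, 0.0, -3.8]
force: [-5.2, -4.5, 11.1]
gripper_width: 35.7
10.7 [511.71 336.65  48.7 ] [-90.     0.04  -3.82] [-5.16 -4.45 11.12] 35.65373238844438 slide 140.86645438989618 x -47.125952439070474 dz -88.67197440867508 [ 0.06 -0.06 -0.04  0.   -0.    0.01]
```

View pics/t2.png

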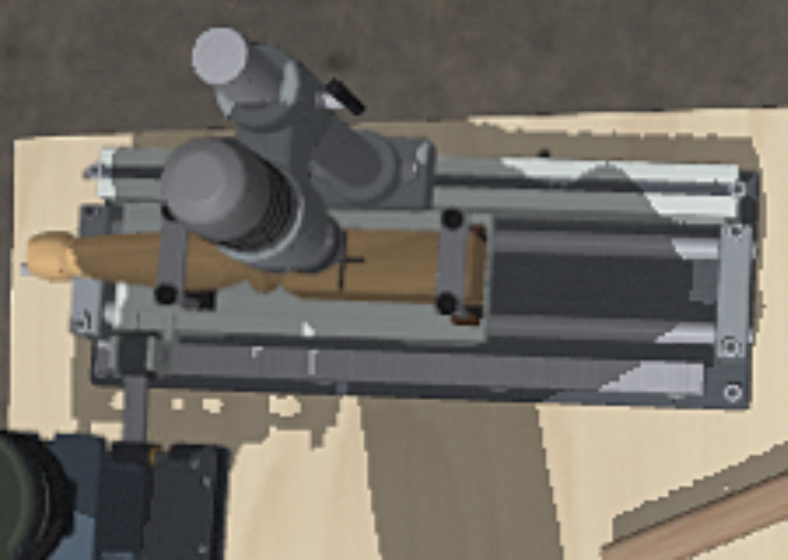

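View pics/w16.png

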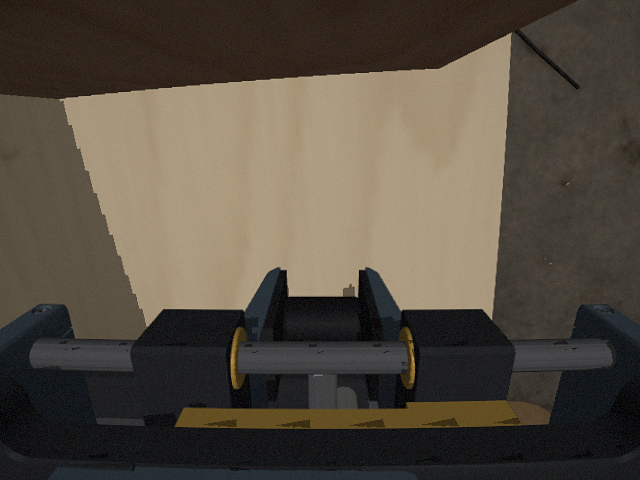

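The top view shows the leg shifted, with part of the cross at about (343,262) beside the chuck. The lever points towards the robot, and the force rose to 11 N as it met the stop. I'll press slightly more to confirm the stop and check the cross's shift from the top view.

```bash
python3 -m pendant '[{"delta_pos":[0,0.1,0],"twist":[0,0,0],"grip":0},{"delta_pos":[0,0.15,0],"twist":[0,0,0],"grip":0},{"delta_pos":[0,0.15,0],"twist":[0,0,0],"grip":0},{"delta_pos":[0,0.15,0],"twist":[0,0,0],"grip":0},{"delta_pos":[0,0.15,0],"twist":[0,0,0],"grip":0}]' 35; python3 chk.py 17; python3 - <<'E'
from h import *
import pickle
c=imaging.camera_info('top')
a=np.load('top1.npz')['p'];b=np.load('top2.npz')['p']
ga=cv2.cvtColor(a,cv2.COLOR_RGB2GRAY);gb=cv2.cvtColor(b,cv2.COLOR_RGB2GRAY)
# upscale match of -y strap knob & leg end (top1 approx zoom(703,240..330)/3.7)
def sub(g,box):
    r0,r1,c0,c1=box;return g[r0:r1,c0:c1]
t=sub(ga,(199,236,278,292)); res=cv2.matchTemplate(gb[190:245,195:235],t,cv2.TM_CCOEFF_NORMED)
_,mx,_,l=cv2.minMaxLoc(res)
x,y=l
fx=.0 if not 0<x<res.shape[1]-1 else .5*(res[y,x-1]-res[y,x+1])/(res[y,x-1]-2*res[y,x]+res[y,x+1])
fy=.0 if not 0<y<res.shape[0]-1 else .5*(res[y-1,x]-res[y+1,x])/(res[y-1,x]-2*res[y,x]+res[y+1,x])
p1=np.array([285-.5,217.]);p2=p1+[195+x+fx-278,190+y+fy-199]
A=onz(c,p1,115);B=onz(c,p2,115);print('match',mx,p1,p2,'shift',B-A,np.linalg.norm((B-A)[:2]))
g=b.astype(int).sum(2)
for r in range(203,226): print(r,g[r,176:196])
p,d,ci,s=pickle.load(open('w17.pkl','rb'))
for r in (300,310,320): print(dep(ci,(322,r),d[r,322]))
E
```

```text
time_s: 11.3
ee_pos: [511.8, 336.7, 48.6]
ee_rot: [-90.0, 0.0, -3.8]
force: [-6.8, -5.7, 18.1]
gripper_width: 36.1
11.3 [511.76 336.66  48.59] [-89.98   0.01  -3.83] [-6.75 -5.72 18.12] 36.057687202394796 slide 140.88608293301814 x -47.075284075094956 dz -88.77876025928546 [ 0.03 -0.06  0.01  0.    0.02  0.08]
match 0.7158141136169434 [284.5 217. ] [214.27 214.54] shift [  9.61 139.08   0.  ] 139.41058885452006
203 [180 177 190 166 154 285 376 385 379 369 374 370 372 369 374 376 371 366
 374 377]
204 [187 182 204 224 142 180 331 370 346 347 339 343 372 384 376 386 380 384
 380 382]
205 [185 187 220 241 169 107 232 265 269 289 280 277 315 328 330 332 331 329
 318 324]
206 [189 178 222 245 171 122 158 133 244 281 276 270 271 268 276 280 272 267
 267 267]
207 [197 196 239 249 165 119 158 125 247 289 283 280 275 285 275 275 277 284
 276 277]
208 [194 208 297 296 176 115 171 128 266 293 292 290 279 289 294 285 283 281
 288 280]
209 [206 232 310 291 173 107 177 128 262 305 294 292 296 288 283 281 282 282
 283 289]
210 [220 256 263 222 155 107 194 154 260 291 289 289 284 280 272 274 272 272
[... 684 characters left out ...]
 291 296 296
 299 294]
219 [303 299 296 299 306 276 129 255 313 297 302 299 302 301 298 299 300 305
 308 303]
220 [309 304 302 307 318 252  88 263 315 305 305 302 306 308 304 304 296 299
 304 306]
221 [305 309 307 309 316 240 101 271 317 304 306 308 310 312 307 305 311 310
 305 308]
222 [296 297 294 300 300 265 164 274 305 305 302 307 305 310 307 307 315 308
 308 305]
223 [219 216 221 224 230 215 204 238 248 252 254 249 257 260 262 268 274 277
 272 277]
224 [195 191 192 197 194 199 196 203 207 196 197 206 204 204 209 208 207 217
 213 216]
225 [261 237 240 238 238 238 237 210 194 193 197 195 190 202 196 194 202 192
 196 192]
[500.03 337.61  68.45]
[502.36 337.46  73.58]
[504.65 337.31  78.35]
```

```bash
python3 - <<'E'
from h import *
c=imaging.camera_info('top')
def line(f,rows,c0,c1,hr):
    g=np.load(f)['p'].astype(float).sum(2); rr=[];cc=[]
    for r in rows:
        x=g[r,c0:c1]; w=np.clip(np.median(x)-25-x,0,None); rr.append(r);cc.append((w*np.arange(c0,c1)).sum()/w.sum())
    k=np.polyfit(rr,cc,1); return k,np.std(np.array(cc)-np.polyval(k,rr))
def hrow(f,cols,r0,r1):
    g=np.load(f)['p'].astype(float).sum(2);o=[]
    for q in cols:
        x=g[r0:r1,q];w=np.clip(np.median(x)-30-x,0,None);o.append((w*np.arange(r0,r1)).sum()/w.sum())
    return np.polyfit(cols,o,1)
for f,hc,rr,lc,n in(('top0.npz',range(254,258),range(219,223),(248,257),252),('top1.npz',range(254,258),range(219,223),(248,257),252),('top2.npz',range(185,188),range(217,221),(178,187),182)):
    k,sd=line(f,rr,*lc,0); h=hrow(f,hc,211,218) if n!=252 else hrow(f,hc,212,221)
    v=np.polyval(h,n); 
    P=np.array([onz(c,(np.polyval(k,r),r),103) for r in rr]).mean(0)
    print(f,k,sd,'hrow',v,P)
    # shift point back along line to mark
E
```

```text
top0.npz [ -0.07 266.27] 0.055745609070189744 hrow 216.19312111845886 [633.43  56.64 103.  ]
top1.npz [ -0.08 270.04] 0.058275589392084895 hrow 216.16838425134276 [633.43  56.59 103.  ]
top2.npz [ -0.07 197.95] 0.03022865264987009 hrow 213.82471696023018 [642.31 197.6  103.  ]
```

The force rose from 11 to 18 N with only 0.1 mm of motion, so the lever is on its hard stop. The grip's height is about 68 mm, as it should be when closed. The shift is 141.3 mm by the top camera and 140.9 mm by the arm, against a target of 141.1–141.4. I'll hand the job in.

```bash
python3 - <<'E'
from workcell import state,job
s=state();print(s['time_s'],s['force'],s['gripper_width'])
print(job.job_done())
E
```

```text
11.35 [-6.13846639 -4.9870105  18.04586135] 35.83101185665908
the job is handed in; nothing more can be done
None
```

I gripped the lever by its two ends, slid the sled about 141 mm until the pencil cross lay under the bit, and swung the lever down to its stop. I handed the job in at 11.35 s, still gripping.

- **Alignment:** before the swing, the wrist picture showed the bit and the cross together, matching to about 0.3 mm. The arm slipped to about 0.4–0.7 mm off during the swing, and I corrected that before the brake took hold.
- **Slide after locking:** the arm reads 140.9 mm and the cross in the top view gives 141.3 mm, against a target of 141.1–141.4 mm. One check disagreed: matching the leg's end in the top picture gave 139.4 mm. I discounted it because the match was poor (0.72) and the shadows had moved.
- **Lever:** the last press raised the force from 11 to 18 N with only 0.1 mm of movement, so it is on its stop. The grip is about 68 mm high, and the gripper width is 35.8 mm on the 36 mm grip.
- **Not seen at the end:** the hand and boring head blocked a direct view of the bit on the cross after locking. I also took no final picture of the whole bench, but the force readings showed no unexpected contact.

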